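# Ready the bench scale for the rice cup

## Task

Get the bench scale ready for weighing rice into the grey cup: with its pan empty press ON (the large round key at the left end) and then ZERO (the square key), stand the cup upright on the steel pan with its whole foot on it, let go, and press TARE (the long key at the right end). Press each key fully down and let it come back up, one key at a time in that order, never pressing the small round OFF key, and set the cup down rather than drop it. Leave the mortar, the rice basket and the tiffin carrier where they stand.

Things in the scene. Friction and masses are not known exactly. Their poses are not given: they have to be found in the camera images.
- scale: white bench scale, 240 mm wide (y), fixed; its front looks roughly at the robot. Origin at bench level, x from front to back, y to the left seen from its front, z up. A 15 degree panel rises from 28 mm high at x = -140 mm to 54 at -43; display on its upper half, on its lower half a row of four grey keys, left to right: round ON, small round OFF, square ZERO, long TARE. Behind it the pan, 74 mm high.
- pan (a point): centre of the top face of the flat stainless weighing pan, 180 mm (x) by 230 mm (y), no rim; axes as those of the scale. The cup's whole foot is on it while the cup's axis is within 63 mm (x) and 88 mm (y) of this point.
- key_on_top (a point): centre of the top face of the round ON key, 22 mm in diameter, left end of the row. z points square out of the panel (up, leaning 15 degrees to the front; the key travels along -z), y left along the row of keys, x up the slope towards the pan. The key stands 8 mm proud of the panel, 3 mm when fully down.
- key_off_top (a point): centre of the top face of the small round OFF key, 14 mm in diameter, second from the left, which must not be pressed. z points square out of the panel (up, leaning 15 degrees to the front; the key travels along -z), y left along the row of keys, x up the slope towards the pan. The key stands 8 mm proud of the panel, 3 mm when fully down.
- key_zero_top (a point): centre of the top face of the square ZERO key, 20 by 20 mm, third from the left. z points square out of the panel (up, leaning 15 degrees to the front; the key travels along -z), y left along the row of keys, x up the slope towards the pan. The key stands 8 mm proud of the panel, 3 mm when fully down.
- key_tare_top (a point): centre of the top face of the TARE key, a bar 38 mm along the row and 20 mm deep, right end of the row. z points square out of the panel (up, leaning 15 degrees to the front; the key travels along -z), y left along the row of keys, x up the slope towards the pan. The key stands 8 mm proud of the panel, 3 mm when fully down.
- key_on (a joint): ON key. Travel in m: 0 up, 0.005 fully down; its spring pushes back with 1.5 N at first and 4.5 N at the bottom and lifts it on release. Pressed means beyond 0.0035, up means below 0.0015.
- key_off (a joint): OFF key. Travel in m: 0 up, 0.005 fully down; its spring pushes back with 1.5 N at first and 4.5 N at the bottom and lifts it on release. Pressed means beyond 0.0035, up means below 0.0015.
- key_zero (a joint): ZERO key. Travel in m: 0 up, 0.005 fully down; its spring pushes back with 1.5 N at first and 4.5 N at the bottom and lifts it on release. Pressed means beyond 0.0035, up means below 0.0015.
- key_tare (a joint): TARE key. Travel in m: 0 up, 0.005 fully down; its spring pushes back with 1.5 N at first and 4.5 N at the bottom and lifts it on release. Pressed means beyond 0.0035, up means below 0.0015.
- cup_mid (a point): centre of the empty grey plastic cup, half-way up its axis; z along the axis, up. A plain round open cup without handle, 85 mm high, outer diameter 54 mm at the foot, 58 mm half-way and 62 mm at the mouth (64 mm over the lip), wall 3 mm, about 80 g. It stands upright on the bench to the left or right of the scale.
- mortar_mid (a point): bystander: centre of the round grey stone mortar, 85 mm high and 128 mm across, half-way up; on the bench beside the scale, on the side where the cup is not.
- basket_mid (a point): bystander: centre of the lidded round bamboo rice basket, 116 mm high and 124 mm across, half-way up; behind and to one side of the scale.
- tiffin_mid (a point): bystander: point on the axis of the three-tin aluminium tiffin carrier, 80 mm above its foot; it is 216 mm high to the top of its carrying handle and 150 mm across its straps and clip; behind and to the other side of the scale.
Not all that is in view belongs to the job. Of the things that look like the part that bears cup_mid, the middle-sized one is meant.

How it is judged:
On the way, in this order (a step that is already met when the one before it is completed fails the run):
1. ON is pressed, the cup not yet on the pan (value of joint key_on above 0.0035 m and distance between cup_mid and pan above 0.15 m and value of joint each of key_zero, key_tare below 0.0015 m), for 0.04 s.
2. then ZERO is pressed with ON up again and the cup not yet on the pan (value of joint key_zero above 0.0035 m and distance between cup_mid and pan above 0.15 m and value of joint each of key_on, key_tare below 0.0015 m), for 0.04 s.
3. then the cup stands upright and still with its whole foot on the pan, let go, all keys up (x of cup_mid in the frame of pan between -0.066 and 0.066 m and y of cup_mid in the frame of pan between -0.091 and 0.091 m and z of cup_mid in the frame of pan between 0.037 and 0.048 m and angle between cup_mid's own z axis and vertical below 0.12 rad and contact force between the fingers and cup below 0.05 N and linear speed of cup below 0.03 m/s and value of joint each of key_on, key_zero, key_tare below 0.0015 m), for 0.2 s.
4. then TARE is pressed with the cup standing free on the pan (value of joint key_tare above 0.0035 m and x of cup_mid in the frame of pan between -0.066 and 0.066 m and y of cup_mid in the frame of pan between -0.091 and 0.091 m and z of cup_mid in the frame of pan between 0.037 and 0.048 m and angle between cup_mid's own z axis and vertical below 0.12 rad and contact force between the fingers and cup below 0.05 N and linear speed of cup below 0.03 m/s and value of joint each of key_on, key_zero below 0.0015 m), for 0.04 s.
At the end, for the whole second after the job is handed in: The cup stands upright (within 7 degrees), free and still with its whole foot on the pan (axis within 66 mm along x and 91 mm along y of the pan's centre), and all four keys are up (less than 1.5 mm down) (all of step 3 and value of joint key_off below 0.0015 m); the robot touches nothing.
It fails at once if OFF is pressed (value of joint key_off above 0.0035 m).
It fails at once if two keys are pressed at once (value of joint each of key_on, key_zero above 0.0035 m or value of joint each of key_on, key_tare above 0.0035 m or value of joint each of key_zero, key_tare above 0.0035 m).
It fails at once if ZERO is pressed with the cup on the pan, or TARE without the cup standing on the pan ((value of joint key_zero above 0.0035 m and x of cup_mid in the frame of pan between -0.066 and 0.066 m and y of cup_mid in the frame of pan between -0.091 and 0.091 m and z of cup_mid in the frame of pan between 0.037 and 0.048 m and angle between cup_mid's own z axis and vertical below 0.12 rad) or (value of joint key_tare above 0.0035 m and not (x of cup_mid in the frame of pan between -0.066 and 0.066 m and y of cup_mid in the frame of pan between -0.091 and 0.091 m and z of cup_mid in the frame of pan between 0.037 and 0.048 m and angle between cup_mid's own z axis and vertical below 0.12 rad))).
It fails at once if the cup is dropped or knocked: it moves faster than 0.6 m/s out of the fingers (a fall of about 18 mm) (contact force between the fingers and cup below 0.01 N and linear speed of cup above 0.6 m/s).
It fails at once if the mortar, the rice basket or the tiffin carrier is shifted by more than 30 mm or tipped (distance of any of mortar_mid, basket_mid, tiffin_mid from where it was at the start of the episode above 0.03 m or angle between any of mortar_mid, basket_mid, tiffin_mid's own z axis and vertical above 0.35 rad).
It also fails if it takes over 64 s, if anything falls off the work surface, if the arm or the gripper's body presses on something with over 40 N, if the wrist force passes 120 N, or if a joint passes its speed limit or range.

## Robot

A 6-joint arm with a two-finger parallel gripper is mounted at the origin on the work surface. World frame = base frame: x ahead of the robot, y to its left, z up, the work surface at z = 0. Lengths are in m, angles in rad, forces in N, time in s.
With the tool pointing down it reaches from about 0.275 to 0.85 m from the base axis. Payload 19 kg.
Tool frame: the origin (TCP) lies on the centre line of the jaws, within the pads' length; the fingertips stand 19 mm ahead of it and the grasp point (between the pads) is the TCP (robot.nose_length is the distance from the TCP to the fingertips, in m); z points along the fingers, y is the line along which they close (so a half turn about z gives the same grasp; the last joint's range is limited). The gripper opens to 85 mm and grips with 20 to 120 N. Pads are 22 mm wide; open, the fingers measure 114 mm over their backs; the gripper's body (76 mm by 85 mm) begins 54 mm behind the grasp point. The pads swing forward as they close: fully open they stand 13 mm farther back than shut.
Start: joints at [1.053, 0.15, 1.437, -0, 1.554, -0.134], TCP at [0.215, 0.533, 0.25] pointing down, gripper open.
Joint ranges: [-2.8, 2.8], [-0.68, 2.1], [0.12, 2.68], [-1.39, 4.53], [0.16, 2.79], [-2.81, 2.81]. Speed limits (rad/s): [1.89, 1.89, 2.22, 3.01, 3.01, 3.01].

## Interface

Orientations are given as a unit quaternion [x, y, z, w].
In Python, from rig import status, viewer, robot gives the robot as it stands.
- The arm moves only by the tool step_arm, never from a script. Its argument "steps" is a list of rows, each a list of 5 numbers: the shift along the tool's x, y, z in m, then the turn about the tool's z in degrees, then the opening, from 0 (shut) to 1 (fully open). A call has 1 to 20 rows; each row is the pose to reach, as a shift and turn from the pose commanded when the call began, along the tool's axes at that moment; what a row does not reach only later rows make up. A row lasts 1/12 s, in which the tool goes at most 41.7 mm and 7.16 degrees, less where a joint would pass 70% of its speed; a pose out of reach is approached as far as the arm can. A call with a gripper value outside its range is refused whole. The fingers move at their own pace and stop on an object; "grip_force" is the grip in N (left out, the last holds). Time passes only in rows, so rows that repeat a pose let the fingers close. It gives the time, the measured TCP pose, the force, the opening and the grip force at its end, in the units of the state.
- status.read_state(): the state, without advancing time (a new reading comes with each control period).
- viewer.camera(name): name is "side" or "top" or "wrist"; returns a dict with "color" (420x560x3 uint8, red, green, blue), "depth" (420x560 float32, m along the optical axis (not along the pixel's ray), 0 where there is no reading), "vertical_fov" (degrees; the focal length in pixels is half the picture's height over the tangent of half this angle, whatever the lens; pixels are square), "cx", "cy" (the principal point, pixels), "k1" (the pictures are not rectified: a ray, as slopes to the right and down, at radius r is drawn at 1 + k1 r^2 times it, then the intrinsics apply), "world_from_camera" (4x4, takes a point from camera to world coordinates); the wrist camera has in their place "hand_eye" (4x4, takes a point from camera to tool coordinates, whose origin is the TCP and whose axes are the flange's). Camera axes: x right, y down, z forward; pixel columns grow to the right and rows downward; lengths in m; the calibration is good to about 2 mm. A picture is of the moment at which its call begins: read the wrist's pose just before it.
- robot.sign_off(): hands the job in; it is judged then, once.
The state is a dict: "time": time; "qpos": joint angles; "joint_velocities": joint speeds; "tau": joint torques, N m; "position": TCP position; "eef_rot": TCP orientation; "ft_force": force on the tool from outside, world axes, zero at the start; "wrist_torque": the same for the moment, N m; "opening": opening from 0.0 (shut) to 1.0 (fully open); "gripper_force": force on a finger pad.
Only numpy, scipy, OpenCV 4.12 (cv2) and the standard library are available. Lean on these libraries where they do the work, as an engineer would, in place of code of your own. Each camera call takes 0.05 s, during which the arm holds its last target. There are 200 camera calls.

## Working session

There is one attempt and no reset: what is moved stays moved. The work goes in short steps, Python scripts to look and compute and a tool call to move; the robot and the scene stay as the last step left them, time stands still between calls to the robot, and variables do not carry over. Pictures are saved under pics/ and viewed, at most 10 in all, crops included, and the job is handed in when it is done.

Besides the shell and the picture viewer there is one more tool, called as a command line: name --pt "numbers of a row" for each row, then --argument value for the rest. step_arm: Moves the arm, as the interface text tells. Its arguments: {"type":"object","properties":{"steps":{"type":"array","items":{"type":"array","items":{"type":"number"}}},"grip_force":{"type":"number"}},"required":["steps"]}

```bash
mkdir -p pics; cat > h.py <<'E'
import numpy as np, cv2, pickle
from rig import status, viewer, robot
from scipy.spatial.transform import Rotation as R
def grab(name):
    s=status.read_state(); c=viewer.camera(name)
    if 'hand_eye' in c:
        T=np.eye(4); T[:3,:3]=R.from_quat(s['eef_rot']).as_matrix(); T[:3,3]=s['position']
        c['T']=T@np.array(c['hand_eye'])
    else: c['T']=np.array(c['world_from_camera'])
    return c
def rays(c,uv):
    f=c['color'].shape[0]/2/np.tan(np.radians(c['vertical_fov'])/2)
    K=np.array([[f,0,c['cx']],[0,f,c['cy']],[0,0,1.]])
    p=cv2.undistortPoints(np.array(uv,float).reshape(-1,1,2),K,np.array([c['k1'],0,0,0,0.]))[:,0]
    return np.c_[p,np.ones(len(p))]
def onplane(c,uv,z):
    d=rays(c,uv)@c['T'][:3,:3].T; o=c['T'][:3,3]
    return o+d*((z-o[2])/d[:,2])[:,None]
def cloud(c):
    h,w=c['depth'].shape; uv=np.stack(np.meshgrid(np.arange(w),np.arange(h)),-1).reshape(-1,2)
    P=rays(c,uv)*c['depth'].reshape(-1,1)
    return (P@c['T'][:3,:3].T+c['T'][:3,3]).reshape(h,w,3)
def save(c,n): cv2.imwrite('pics/'+n+'.png',c['color'][:,:,::-1])
E
python3 - <<'E'
from h import *
s=status.read_state(); print(s['time'],s['position'],s['eef_rot'],s['ft_force'],robot.nose_length)
for n in('top','side'):
    c=grab(n); save(c,n); pickle.dump(c,open(n+'.pkl','wb')); print(n,c['T'].round(3).tolist(),c['k1'],c['vertical_fov'])
a=cv2.imread('pics/top.png');b=cv2.imread('pics/side.png')
E
```

```text
0.0 [0.21521187 0.53296679 0.24968663] [ 1.90714209e-01  9.81645417e-01 -5.72383951e-04 -1.93611465e-04] [-0.04553623  0.43646458 -1.12625987] 0.019
top [[0.021, -0.989, 0.147, 0.344], [-1.0, -0.022, -0.003, -0.004], [0.006, -0.147, -0.989, 1.292], [0.0, 0.0, 0.0, 1.0]] 0.0028164696847173634 53.30763525094083
side [[0.953, -0.164, 0.255, 0.27], [-0.303, -0.57, 0.764, -0.752], [0.02, -0.805, -0.593, 0.648], [0.0, 0.0, 0.0, 1.0]] -0.10501854830723298 52.83805707292605
```

View pics/top.png

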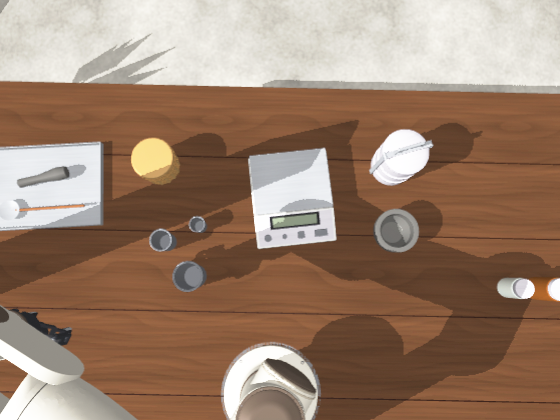

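View pics/side.png

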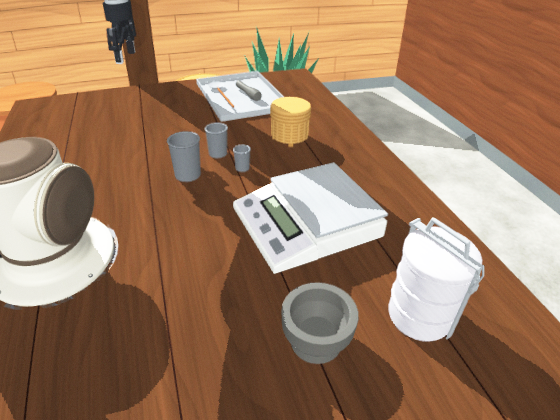

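The top view shows three grey cups: large at (189,276), middle at (162,240), small at (197,224). The keys lie at about (268,238), (285,237), (301,235) and (321,233), with the mortar, tiffin and basket clear of them. The middle cup is the one meant.

```bash
python3 - <<'E'
from h import *
c=pickle.load(open('top.pkl','rb')); P=cloud(c)
hsv=cv2.cvtColor(c['color'],cv2.COLOR_RGB2HSV)
m=((hsv[...,2]<150)&(hsv[...,1]<60)).astype(np.uint8); m2=np.zeros_like(m); m2[227:246,258:332]=m[227:246,258:332]
n,l,st,ce=cv2.connectedComponentsWithStats(m2)
for i in range(1,n):
    if st[i,4]>8: print('key',st[i],ce[i].round(1),onplane(c,[ce[i]],0.045).round(4)[0],P[int(ce[i][1]),int(ce[i][0])].round(3))
for nm,(x,y) in dict(mid=(162,240),big=(189,276),small=(197,224)).items():
    w=P[y-20:y+20,x-20:x+20].reshape(-1,3); w=w[w[:,2]>.02]
    w=w[np.linalg.norm(w[:,:2]-np.median(w[:,:2],0),axis=1)<.06]
    zt=np.percentile(w[:,2],97); r=w[w[:,2]>zt-.012]
    (cc,rad)=cv2.minEnclosingCircle(r[:,:2].astype(np.float32)); print(nm,zt.round(3),np.round(cc,4),round(rad,4))
w=P[140:225,240:340].reshape(-1,3); w=w[abs(w[:,2]-.074)<.006]
rc=cv2.minAreaRect(w[:,:2].astype(np.float32)); print('pan',rc,np.median(w[:,2]))
for nm,(x,y) in dict(mortar=(397,231),basket=(155,160),tiffin=(400,155)).items():
    w=P[y-35:y+35,x-35:x+35].reshape(-1,3); w=w[w[:,2]>.03]; print(nm,w.min(0).round(3),w.max(0).round(3))
E
```

```text
key [270 227  24   3  41] [279.2 227.5] [ 0.4833 -0.0154  0.045 ] [ 0.484 -0.015  0.052]
key [315 229  12   7  72] [320.4 232. ] [ 0.4725 -0.1391  0.045 ] [ 0.473 -0.138  0.042]
key [298 231   7   7  36] [300.8 234.2] [ 0.4645 -0.0803  0.045 ] [ 0.465 -0.078  0.045]
key [265 235   6   6  31] [267.4 237.5] [0.4524 0.0192 0.045 ] [0.454 0.02  0.044]
key [283 234   3   4  10] [284.  235.8] [ 0.4587 -0.0302  0.045 ] [ 0.461 -0.03   0.046]
mid 0.09 [0.4357 0.328 ] 0.0329
big 0.116 [0.3347 0.239 ] 0.0444
small 0.067 [0.4869 0.2267] 0.0239
pan ((0.6211600303649902, -0.04656992852687836), (0.1819884181022644, 0.23005975782871246), 7.268536567687988) 0.0758764284696356
mortar [ 0.344 -0.419  0.03 ] [ 0.541 -0.004  1.292]
basket [ 0.344 -0.004  0.031] [0.732 0.419 1.292]
tiffin [ 0.344 -0.435  0.03 ] [ 0.753 -0.004  1.292]
```

step_arm --pt "-0.408 -0.39 0 -29.3 0" --pt "-0.408 -0.39 0 -29.3 0" --pt "-0.408 -0.39 0 -29.3 0" --pt "-0.408 -0.39 0 -29.3 0" --pt "-0.408 -0.39 0 -29.3 0" --pt "-0.408 -0.39 0 -29.3 0" --pt "-0.408 -0.39 0 -29.3 0" --pt "-0.408 -0.39 0 -29.3 0" --pt "-0.408 -0.39 0 -29.3 0" --pt "-0.408 -0.39 0 -29.3 0" --pt "-0.408 -0.39 0.1 -29.3 0" --pt "-0.408 -0.39 0.1 -29.3 0" --pt "-0.408 -0.39 0.1 -29.3 0" --pt "-0.408 -0.39 0.1 -29.3 0" --pt "-0.408 -0.39 0.1 -29.3 0" --pt "-0.408 -0.39 0.1 -29.3 0" --pt "-0.408 -0.39 0.1 -29.3 0" --pt "-0.408 -0.39 0.1 -29.3 0" --pt "-0.408 -0.39 0.1 -29.3 0" --pt "-0.408 -0.39 0.1 -29.3 0"

```text
time: 1.77
position: [0.4476, 0.0196, 0.151]
eef_rot: [-0.064, 0.998, -0.0, 0.001]
ft_force: [-0.5, -0.3, -0.1]
opening: 0.002
gripper_force: 0.0
```

```bash
python3 - <<'E'
from h import *
s=status.read_state(); M=R.from_quat(s['eef_rot']).as_matrix(); print(s['time'],s['position'],M.round(3),s['ft_force'],s['opening'],s['qpos'])
c=grab('wrist'); save(c,'w1'); pickle.dump(c,open('w1.pkl','wb'))
E
```

```text
1.7667 [0.44759195 0.01958474 0.15099468] [[-0.992 -0.129  0.001]
 [-0.129  0.992 -0.   ]
 [-0.001 -0.    -1.   ]] [-0.47265263 -0.26814409 -0.08401149] 0.0019258974629994478 [-1.28543168e-01 -6.07544215e-02  1.86222347e+00 -8.94808048e-07
  1.33900459e+00 -1.82831943e+00]
```

View pics/w1.png

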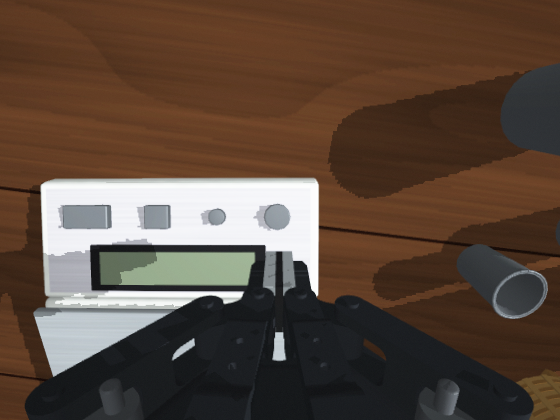

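The wrist view shows the keys: TARE (87,216), ZERO (157,216), OFF (216,216) and ON (277,216), with the shut fingertips near (280,258).

```bash
python3 - <<'E'
from h import *
c=pickle.load(open('w1.pkl','rb')); P=cloud(c)
g=cv2.cvtColor(c['color'],cv2.COLOR_RGB2GRAY); hsv=cv2.cvtColor(c['color'],cv2.COLOR_RGB2HSV)
m=np.zeros_like(g)
roi=P[200:235,55:300]; print(roi[...,2].min(),roi[...,2].max())
# keys: fit panel plane, points proud 6..10mm
q=roi.reshape(-1,3); a=np.c_[q[:,:2],np.ones(len(q))]; w=np.ones(len(q),bool)
for _ in range(10):
    k=np.linalg.lstsq(a[w],q[w,2],rcond=None)[0]; r=(q[:,2]-a@k)/np.sqrt(1+k[0]**2+k[1]**2); w=r<.002
print('plane',k)
m=((r>.005)&(r<.012)).reshape(roi.shape[:2]).astype(np.uint8)
n,l,st,ce=cv2.connectedComponentsWithStats(m)
for i in range(1,n):
    if st[i,4]>60: print(st[i],roi[l==i].mean(0).round(4), np.median(r.reshape(l.shape)[l==i]).round(4), np.ptp(roi[l==i],axis=0).round(3), onplane(c,[ce[i]+[55,200]],.044).round(4))
E
```

```text
0.030945740527916016 0.2743176501336509
plane [ 0.26406793  0.03464845 -0.08399621]
[   8    5   46   25 1074] [ 0.4715 -0.1385  0.0429] 0.007 [0.023 0.04  0.008] [[ 0.471  -0.1377  0.044 ]]
[ 89   5  26  25 607] [ 0.4639 -0.0794  0.043 ] 0.007 [0.021 0.022 0.008] [[ 0.4635 -0.0789  0.044 ]]
[209   4  26  26 530] [0.4509 0.019  0.043 ] 0.007 [0.021 0.021 0.007] [[0.4505 0.0189 0.044 ]]
[153   9  17  17 216] [ 0.4575 -0.0304  0.0429] 0.0069 [0.013 0.013 0.005] [[ 0.4571 -0.0302  0.044 ]]
```

step_arm --pt "0.002 0 0.04 0 0" --pt "0.002 0 0.075 0 0" --pt "0.002 0 0.084 0 0" --pt "0.002 0 0.088 0 0" --pt "0.002 0 0.09 0 0" --pt "0.002 0 0.09 0 0" --pt "0.002 0 0.09 0 0"

```text
time: 2.4
position: [0.4464, 0.0185, 0.0619]
eef_rot: [-0.064, 0.998, -0.0, 0.001]
ft_force: [-2.4, -0.2, 2.5]
opening: -0.001
gripper_force: 1.1
```

step_arm --pt "0 0 0.0015 0 0" --pt "0 0 0.003 0 0" --pt "0 0 0.003 0 0" --pt "0 0 0.003 0 0"

```text
time: 2.73
position: [0.4462, 0.0184, 0.0579]
eef_rot: [-0.064, 0.998, -0.0, 0.001]
ft_force: [1.3, 0.4, 5.2]
opening: -0.0
gripper_force: 2.4
```

step_arm --pt "0 0 0.0015 0 0" --pt "0 0 0.0015 0 0" --pt "0 0 0.0015 0 0"

```text
time: 2.98
position: [0.4465, 0.0183, 0.0573]
eef_rot: [-0.064, 0.998, -0.0, 0.001]
ft_force: [-4.8, 0.8, 23.1]
opening: 0.0
gripper_force: 11.7
```

step_arm --pt "0 0 -0.03 0 0" --pt "0 0 -0.03 0 0" --pt "0 -0.04 -0.03 0 0" --pt "0 -0.08 -0.03 0 0" --pt "0 -0.099 -0.03 0 0" --pt "0 -0.099 -0.03 0 0" --pt "0 -0.099 -0.03 0 0" --pt "0 -0.099 -0.012 0 0" --pt "0 -0.099 -0.006 0 0" --pt "0 -0.099 -0.003 0 0" --pt "0 -0.099 -0.001 0 0" --pt "0 -0.099 -0.0 0 0" --pt "0 -0.099 -0.0 0 0"

```text
time: 4.07
position: [0.4583, -0.0789, 0.057]
eef_rot: [-0.064, 0.998, 0.0, -0.0]
ft_force: [-9.4, 6.0, 21.0]
opening: -0.005
gripper_force: 11.1
```

step_arm --pt "0 0 0 0 0" --pt "0 0 -0.04 0 0" --pt "0 0 -0.08 0 0" --pt "-0.03 0.4065 -0.143 0 1" --pt "-0.03 0.4065 -0.143 0 1" --pt "-0.03 0.4065 -0.143 0 1" --pt "-0.03 0.4065 -0.143 0 1" --pt "-0.03 0.4065 -0.143 0 1" --pt "-0.03 0.4065 -0.143 0 1" --pt "-0.03 0.4065 -0.143 0 1" --pt "-0.03 0.4065 -0.143 0 1" --pt "-0.03 0.4065 -0.143 0 1" --pt "-0.03 0.4065 -0.143 0 1" --pt "-0.03 0.4065 -0.143 0 1" --pt "-0.03 0.4065 -0.143 0 1" --pt "-0.03 0.4065 -0.143 0 1" --pt "-0.03 0.4065 -0.143 0 1" --pt "-0.03 0.4065 -0.143 0 1" --pt "-0.03 0.4065 -0.143 0 1"

```text
time: 5.65
position: [0.4364, 0.3265, 0.1989]
eef_rot: [-0.063, 0.998, -0.0, 0.0]
ft_force: [-0.0, -0.5, -0.1]
opening: 0.999
gripper_force: 0.0
```

```bash
python3 - <<'E'
from h import *
s=status.read_state(); M=R.from_quat(s['eef_rot']).as_matrix(); print(s['time'],s['position'],s['ft_force'],s['opening'])
c=grab('wrist'); save(c,'w2'); P=cloud(c).reshape(-1,3)
w=P[(np.hypot(P[:,0]-.4357,P[:,1]-.328)<.05)&(P[:,2]>.078)&(P[:,2]<.095)]
cc,r=cv2.minEnclosingCircle(w[:,:2].astype(np.float32)); print(len(w),cc,r,w[:,2].max())
d=np.array([*cc,s['position'][2]])-s['position']; print('tool delta',(M.T@d).round(4))
t=grab('top'); Q=cloud(t)
for nm,u in dict(on=(.451,.019),zero=(.4637,-.0791)).items():
    f=np.hypot(Q[...,0]-u[0],Q[...,1]-u[1])<.006; print(nm,Q[f][:,2].mean().round(4))
E
```

```text
5.65 [0.43644577 0.32645476 0.19889974] [-0.02522306 -0.45860355 -0.12816199] 0.9992158684586151
1528 (0.4365043044090271, 0.3275812566280365) 0.03293813765048981 0.08771059680259846
tool delta [-0.0002  0.0011 -0.    ]
on 0.0464
zero 0.0459
```

View pics/w2.png

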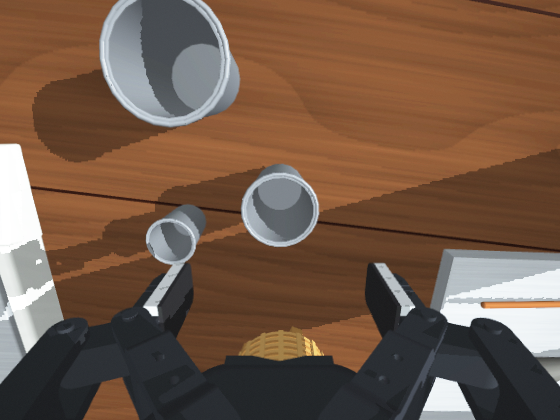

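The middle cup's rim is centred at about (280,210), between the open fingers, and the small and big cups stand clear of them.

step_arm --grip_force 30 --pt "0 0.001 0.04 0 1" --pt "0 0.001 0.08 0 1" --pt "0 0.001 0.11 0 1" --pt "0 0.001 0.13 0 1" --pt "0 0.001 0.141 0 1" --pt "0 0.001 0.141 0 1" --pt "0 0.001 0.141 0 1" --pt "0 0.001 0.141 0 0.6" --pt "0 0.001 0.141 0 0.5" --pt "0 0.001 0.141 0 0.5" --pt "0 0.001 0.141 0 0.5" --pt "0 0.001 0.141 0 0.5" --pt "0 0.001 0.141 0 0.5" --pt "0 0.001 0.141 0 0.5" --pt "0 0.001 0.141 0 0.5"

```text
time: 7.0
position: [0.437, 0.3286, 0.0596]
eef_rot: [-0.064, 0.998, 0.0, 0.001]
ft_force: [-0.5, -3.2, 10.3]
opening: 0.715
gripper_force: 30.4
```

step_arm --pt "0 0 -0.01 0 0.5" --pt "0 0 -0.03 0 0.5" --pt "0 0 -0.06 0 0.5" --pt "0 0 -0.09 0 0.5" --pt "0 0 -0.12 0 0.5" --pt "-0.01 -0.02 -0.14 0 0.5" --pt "-0.02 -0.051 -0.14 0 0.5" --pt "-0.032 -0.082 -0.14 0 0.5" --pt "-0.044 -0.113 -0.14 0 0.5" --pt "-0.056 -0.144 -0.14 0 0.5" --pt "-0.068 -0.175 -0.14 0 0.5" --pt "-0.08 -0.206 -0.14 0 0.5" --pt "-0.092 -0.237 -0.14 0 0.5" --pt "-0.105 -0.269 -0.14 0 0.5" --pt "-0.117 -0.3 -0.14 0 0.5" --pt "-0.129 -0.33 -0.14 0 0.5" --pt "-0.14 -0.36 -0.14 0 0.5" --pt "-0.148 -0.38 -0.14 0 0.5" --pt "-0.154 -0.396 -0.14 0 0.5" --pt "-0.154 -0.396 -0.14 0 0.5"

```text
time: 8.67
position: [0.6402, -0.0475, 0.1984]
eef_rot: [-0.063, 0.998, -0.0, 0.0]
ft_force: [0.4, 0.3, -1.3]
opening: 0.715
gripper_force: 32.8
```

```bash
python3 - <<'E'
from h import *
s=status.read_state(); print(s['time'],s['position'],s['ft_force'],s['opening'])
c=grab('side'); save(c,'s2')
E
```

```text
8.6667 [ 0.64019564 -0.04753025  0.19835254] [ 0.3613778   0.31880552 -1.28857955] 0.7153526527433005
```

View pics/s2.png

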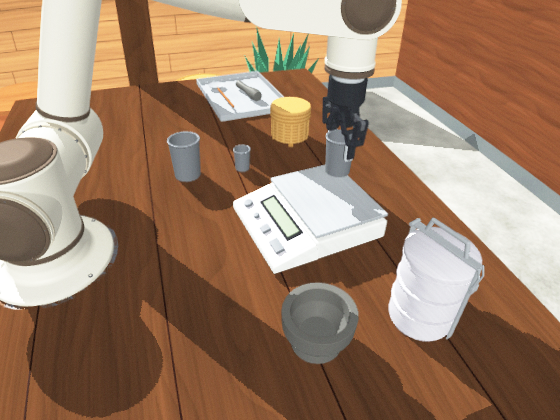

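The cup hangs upright in the gripper at (338,155), above the pan; nothing else has moved. Lowering.

step_arm --pt "0 0 0.02 0 0.5" --pt "0 0 0.04 0 0.5" --pt "0 0 0.052 0 0.5" --pt "0 0 0.057 0 0.5" --pt "0 0 0.06 0 0.5" --pt "0 0 0.062 0 0.5" --pt "0 0 0.063 0 0.5" --pt "0 0 0.064 0 0.5" --pt "0 0 0.064 0 0.5" --pt "0 0 0.064 0 0.5"

```text
time: 9.55
position: [0.6394, -0.0449, 0.1342]
eef_rot: [-0.064, 0.998, -0.0, 0.0]
ft_force: [0.4, -0.6, -0.9]
opening: 0.712
gripper_force: 32.8
```

step_arm --pt "0 0 0.001 0 0.5" --pt "0 0 0.002 0 0.5" --pt "0 0 0.002 0 0.5" --pt "0 0 0.002 0 0.5"

```text
time: 9.88
position: [0.64, -0.0451, 0.1336]
eef_rot: [-0.064, 0.998, -0.0, 0.001]
ft_force: [-2.3, 0.1, 13.9]
opening: 0.713
gripper_force: 32.4
```

step_arm --pt "0 0 -0.001 0 0.8" --pt "0 0 -0.001 0 1" --pt "0 0 -0.001 0 1" --pt "0 0 -0.001 0 1" --pt "0 0 -0.001 0 1" --pt "0 0 -0.001 0 1" --pt "0 0 -0.02 0 1" --pt "0 0 -0.05 0 1" --pt "0 0 -0.08 0 1" --pt "0 0 -0.11 0 1" --pt "0 0 -0.11 0 1" --pt "0 0 -0.11 0 1"

```text
time: 10.88
position: [0.6397, -0.045, 0.2436]
eef_rot: [-0.064, 0.998, -0.0, 0.001]
ft_force: [0.1, -0.4, -1.6]
opening: 0.995
gripper_force: 0.0
```

```bash
python3 - <<'E'
from h import *
s=status.read_state(); M=R.from_quat(s['eef_rot']).as_matrix(); print(s['time'],s['position'],s['ft_force'])
c=grab('wrist'); P=cloud(c).reshape(-1,3)
w=P[(np.hypot(P[:,0]-.64,P[:,1]+.045)<.05)&(P[:,2]>.15)&(P[:,2]<.172)]
cc,r=cv2.minEnclosingCircle(w[:,:2].astype(np.float32)); print(len(w),cc,r,w[:,2].max(),np.linalg.lstsq(np.c_[w[:,:2],np.ones(len(w))],w[:,2],rcond=None)[0])
print('tool delta',(M.T@(np.array([.4668,-.1388,s['position'][2]])-s['position'])).round(4)); save(c,'w3')
E
```

```text
10.8833 [ 0.63974671 -0.04498453  0.24356315] [ 0.07978396 -0.36021657 -1.62945358]
2065 (0.6388995051383972, -0.046239275485277176) 0.032835740596055984 0.16108396230039254 [-0.03945888 -0.00269585  0.18310507]
tool delta [ 0.1835 -0.071  -0.0005]
```

View pics/w3.png

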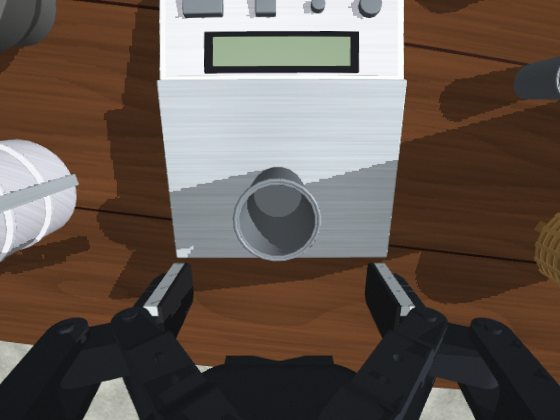

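The cup stands upright on the pan, rim centred at (277,220) and let go; the keys at the top edge look up. Next TARE.

step_arm --pt "0.04 -0.015 0 0 0" --pt "0.08 -0.03 0 0 0" --pt "0.12 -0.045 0 0 0" --pt "0.155 -0.06 0 0 0" --pt "0.1835 -0.071 0.02 0 0" --pt "0.1835 -0.071 0.06 0 0" --pt "0.1835 -0.071 0.1 0 0" --pt "0.1835 -0.071 0.14 0 0" --pt "0.1835 -0.071 0.155 0 0" --pt "0.1835 -0.071 0.155 0 0" --pt "0.1835 -0.071 0.155 0 0"

```text
time: 11.85
position: [0.4657, -0.1384, 0.0861]
eef_rot: [-0.064, 0.998, 0.001, -0.001]
ft_force: [-0.7, 0.0, 0.8]
opening: 0.005
gripper_force: 0.0
```

step_arm --pt "0 0 0.015 0 0" --pt "0 0 0.021 0 0" --pt "0 0 0.025 0 0" --pt "0 0 0.027 0 0" --pt "0 0 0.029 0 0" --pt "0 0 0.03 0 0" --pt "0 0 0.03 0 0"

```text
time: 12.43
position: [0.4669, -0.1389, 0.0578]
eef_rot: [-0.064, 0.998, -0.0, 0.001]
ft_force: [0.1, 1.0, 8.3]
opening: 0.002
gripper_force: 4.1
```

step_arm --pt "0 0 0.0015 0 0" --pt "0 0 0.0015 0 0" --pt "0 0 0.0015 0 0"

```text
time: 12.68
position: [0.4671, -0.1389, 0.0572]
eef_rot: [-0.064, 0.998, -0.001, 0.001]
ft_force: [-5.0, 4.2, 23.5]
opening: 0.002
gripper_force: 12.3
```

step_arm --pt "0 0 -0.02 0 0" --pt "0 0 -0.06 0 0" --pt "0 0 -0.1 0 0" --pt "0 0 -0.14 0 0" --pt "0 0 -0.18 0 0" --pt "0 0 -0.18 0 0" --pt "0 0 -0.18 0 0" --pt "0 0 -0.18 0 0" --pt "0 0 -0.18 0 0" --pt "0 0 -0.18 0 0"

```text
time: 13.52
position: [0.4659, -0.1385, 0.2341]
eef_rot: [-0.064, 0.998, 0.0, -0.001]
ft_force: [-0.2, 0.2, -0.1]
opening: 0.002
gripper_force: 0.0
```

```bash
python3 - <<'E'
from h import *
s=status.read_state(); print(s['time'],s['position'],s['ft_force'])
c=grab('side'); save(c,'s3')
E
```

```text
13.5167 [ 0.46588328 -0.13848857  0.23413404] [-0.19473325  0.20067148 -0.12976097]
```

View pics/s3.png

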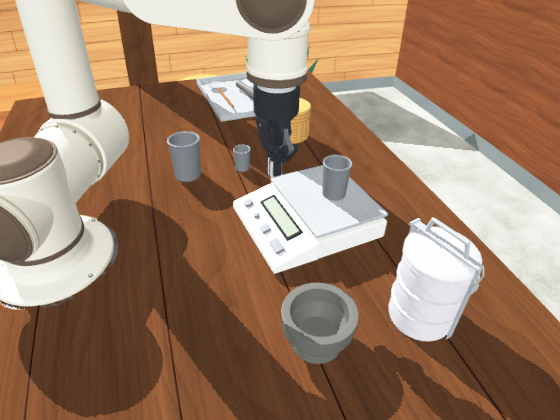

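The cup stands upright on the pan at (336,178), the keys are up, the arm is clear and the bystanders are where they were.

```bash
python3 -c "
from rig import robot
print(robot.sign_off())"
```

```text
the job is handed in; nothing more can be done
None
```

I pressed ON, ZERO and TARE fully down in that order, set the middle-sized cup upright near the centre of the pan before TARE, and handed the job in at about 13.5 s; the sign-off gave no verdict.

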